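# Centre the wobbly chocolate bear on its cake stand

## Robot

A 6-joint arm with a two-finger parallel gripper is mounted at the origin on the work surface. World frame = base frame: x ahead of the robot, y to its left, z up, the work surface at z = 0. Lengths are in m, angles in rad, forces in N, time in s.
With the tool pointing down it reaches from about 0.4 to 0.825 m from the base axis. Payload 7 kg.
Tool frame: the origin (TCP) lies at the centre of the arm's flange, where the gripper is bolted on; the fingertips stand 178 mm ahead of it and the grasp point (between the pads) lies arm.tcp_to_grasp ahead of it (arm.tcp_to_grasp is the distance from the TCP to the grasp point, in m); z points along the fingers, y is the direction in which the jaws open and shut (so a half turn about z gives the same grasp; the last joint's range is limited). The gripper opens to 88 mm and grips with 3 to 60 N. Pads are 19 mm wide; open, the fingers measure 130 mm over their backs; the gripper's body (78 mm by 193 mm) begins 47 mm behind the grasp point.
Start: joints at [1.636, 0.359, 0.012, 0, -1.224, -0.288], TCP at [0.149, 0.658, 0.405] pointing down, gripper open.
Joint ranges: [-3.07, 3.07], [-1.43, 2.12], [-1.02, 1.25], [-3.03, 1.67], [-3.05, -0], [-3.03, 3.03]. Speed limits (rad/s): [2.39, 2.39, 3.01, 3.14, 3.14, 3.14].

## Interface

Orientations are given as [roll, pitch, yaw] about the fixed x, y, z axes, in that order (R = Rz(yaw) Ry(pitch) Rx(roll)).
In Python, from station import arm gives the robot as it stands.
- The arm moves only by the tool move_arm, never from a script. Its argument "deltas" is a list of rows, each a list of 6 numbers: the shift along the world's x, y, z in mm, then the turn, a rotation vector about the world's x, y, z in degrees. In form: [[tx, ty, tz, ax, ay, az], ...]. A call has exactly 5 rows; each row shifts and turns the commanded pose from where the row before left it; what a row does not reach is not made up. A row lasts 1/12 s, in which the tool goes at most 41.7 mm and 7.16 degrees, less where a joint would pass 70% of its speed; a pose out of reach is approached as far as the arm can. A call with a gripper value outside its range is refused whole. "claw" is the closure in counts, from 0 (fully open) to 255 (shut), set as the call begins (left out, the last holds). The fingers move at their own pace and stop on an object; "squeeze" is the grip in N (left out, the last holds). Time passes only in rows, so rows that do not move let the fingers close, or fill a call up. It gives the time, the measured TCP pose, the force and the opening at its end, in the units of the state.
- arm.get_state(): the state, without advancing time (a new reading comes with each control period).
- arm.grab_frame(name): name is "side" or "top" or "wrist"; returns the picture (400x640x3 uint8, red, green, blue); there is no depth.
- arm.calibration(name): a dict with "intrinsics" (3x3 intrinsics, pixels), "T" (4x4, takes a point from camera to world coordinates); the wrist camera has in their place "mount" (4x4, takes a point from camera to tool coordinates, whose origin is the TCP and whose axes are the flange's). Camera axes: x right, y up, looking along -z (the intrinsics and any distortion apply to the point x, -y, -z); pixel columns grow to the right and rows downward; lengths in m; the calibration is good to about 2 mm. A picture is of the moment at which its call begins: read the wrist's pose just before it. calibration takes no time and is no camera call.
- arm.job_done(): hands the job in, once; it reports no verdict.
Trained networks look in the newest picture that a camera, given by its name, has taken for a name from the list of things; names that differ only in an ending like _2 or _b are one class to them, and where a whole thing is asked for, a point or a joint stands for the part that bears it (a point fixed in the world has none). Each returns a list of dicts, best first, with "score" (0 to 1); they miss things now and then, are a little off and sometimes report something else, mostly with a low value. They report only what shows in the picture. A call takes as long as a camera call.
- arm.spot_in(thing, camera): "xy" ([column, row] in pixels, amid what is visible of it).
- arm.masks_of(thing, camera): "pixels" (400x640 bool, what is visible of it) and "xy" ([column, row] in pixels, amid what is visible of it).
- arm.spot_point(thing, camera): "xy" ([column, row] in pixels: a listed point, or the origin of a listed thing).
The state is a dict: "t": time; "q": joint angles; "qd": joint speeds; "joint_efforts": joint torques, N m; "eef_pos": TCP position; "ee_rot": TCP orientation; "force": force on the tool from outside, world axes, zero at the start; "moment": the same for the moment, N m; "width": finger opening in m.
Only numpy, scipy, OpenCV 4.12 (cv2) and the standard library are available. Lean on these libraries where they do the work, as an engineer would, in place of code of your own. Each camera call takes 0.05 s, during which the arm holds its last target. There are 200 camera calls.

## Task

The little chocolate bear stands off-centre on its white cake stand. Nudge it with light taps of the fingers until it stands upright in the middle of the stand, without gripping, lifting or toppling it. Leave the stand and the other goods on the counter where they are, and finish with the hand clear of everything.

Things in the scene. Friction and masses are not known exactly. Their poses are not given: they have to be found in the camera images.
- bear: loose top-heavy chocolate bear, 60 to 130 g, 62 mm tall. Origin: centre of its underside; z up, face on -x. Widest low down: flat foot disc 38 mm across, 8 mm tall; belly 34 mm across (15 to 22 mm up), head ball 29 mm across centred 44 mm up, snout 18 mm out from the axis. It slides when pushed low at the foot, tips when pushed high or hard; over 8 N is too rough. Wide finger backs can catch its head
- stand_top (a point): centre of the level round top of the white cake stand: top 110 mm across, 10 mm thick, no rim, 60 mm above the counter, on a 30 mm stem and 84 mm foot. z up. The stand is loose, about 0.9 kg. The bear starts 14 to 29 mm off this centre in any direction, its underside on this top
- jar: bystander: jar with a lid, 60 mm across, 100 mm tall, loose, origin at the centre of its underside
- cupcake: bystander: cupcake with pink icing, 70 mm across, 80 mm tall, origin at the centre of its underside
- giftbox: bystander: dark chocolate box with crossed red ribbon, 77 x 77 x 52 mm, origin at the centre of its underside

How it is judged:
By the outcome, as a careful person would: the job done as asked, in the order asked, and still so for the second after the job is handed in, with the robot touching nothing.
It also fails if it takes over 58 s, if anything falls off the work surface, if the arm or the gripper's body presses on something with over 40 N, if the wrist force passes 120 N, or if a joint passes its speed limit or range.

## Working session

There is one attempt and no reset: what is moved stays moved. The work goes in short steps, Python scripts to look and compute and a tool call to move; the robot and the scene stay as the last step left them, time stands still between calls to the robot, and variables do not carry over. Pictures are saved under pics/ and viewed, about 8 in all and at most 12, crops included, and the job is handed in when it is done.

Besides the shell and the picture viewer there is one more tool, called after "Emit:" as name(argument=value, ...), one argument or row to a line, values as JSON. move_arm: Moves the arm, as the interface text tells. Its arguments: {"type":"object","properties":{"deltas":{"type":"array","items":{"type":"array","items":{"type":"number"}}},"claw":{"type":"number"},"squeeze":{"type":"number"}},"required":["deltas"]}

```bash
mkdir -p pics; ls; cat > h.py <<'E'
import numpy as np, cv2
from station import arm
def ray(cam,uv):
    c=arm.calibration(cam);K=np.array(c["intrinsics"]);T=np.array(c["T"])
    d=np.linalg.inv(K)@[uv[0],uv[1],1]; d=np.array([d[0],-d[1],-d[2]])
    return T[:3,3],T[:3,:3]@d
def onz(cam,uv,z):
    o,d=ray(cam,uv); return o+d*(z-o[2])/d[2]
def proj(cam,p):
    c=arm.calibration(cam);K=np.array(c["intrinsics"]);T=np.array(c["T"])
    q=T[:3,:3].T@(np.array(p)-T[:3,3]); q=K@[q[0],-q[1],-q[2]]; return q[:2]/q[2]
def grab(cam,name):
    im=arm.grab_frame(cam); cv2.imwrite(f"pics/{name}.png",im[:,:,::-1]); return im
E
python3 - <<'E'
from h import *
np.set_printoptions(precision=4,suppress=True)
a=grab("top","t0");b=grab("side","s0")
cv2.imwrite("pics/both0.png",np.vstack([a,b])[:,:,::-1][:, :])
cv2.imwrite("pics/both0.png",cv2.resize(np.vstack([a,b])[:,:,::-1],(480,600)))
for cam in("top","side"):
    c=arm.calibration(cam);print(cam,{k:(np.array(v).round(4).tolist()) for k,v in c.items()})
    for th,z in(("bear",.06),("stand_top",.06),("jar",0),("cupcake",0),("giftbox",0)):
        for r in arm.spot_point(th,cam)[:2]: print(th,r["score"],r["xy"],onz(cam,r["xy"],z))
print(arm.calibration("wrist"));print(arm.get_state(),arm.tcp_to_grasp)
E
```

```text
pics
top {'intrinsics': [[461.2448, 0.0, 326.1874], [0.0, 461.2448, 196.4685], [0.0, 0.0, 1.0]], 'T': [[-0.0187, 0.9914, -0.1295, 0.3961], [-0.9998, -0.0185, 0.0022, -0.0154], [-0.0002, 0.1295, 0.9916, 1.2277], [0.0, 0.0, 0.0, 1.0]]}
bear 0.69 [333.4, 164.1] [ 0.6323 -0.0382  0.06  ]
stand_top 0.76 [334.1, 175.7] [ 0.602  -0.0394  0.06  ]
jar 0.75 [189.7, 163.4] [0.6537 0.3499 0.    ]
cupcake 0.77 [190.1, 230.3] [0.4725 0.3453 0.    ]
giftbox 0.6 [448.7, 165.4] [ 0.6351 -0.3515  0.    ]
giftbox 0.54 [330.5, 175.8] [ 0.6125 -0.0309  0.    ]
side {'intrinsics': [[388.3991, 0.0, 322.9201], [0.0, 388.3991, 203.1853], [0.0, 0.0, 1.0]], 'T': [[0.9954, 0.0531, -0.0792, 0.4973], [-0.0953, 0.5258, -0.8453, -0.6675], [-0.0033, 0.849, 0.5285, 0.4911], [0.0, 0.0, 0.0, 1.0]]}
bear 0.88 [362.4, 220.1] [ 0.633  -0.0483  0.06  ]
stand_top 0.82 [345.6, 219.0] [ 0.6007 -0.0412  0.06  ]
jar 0.86 [344.3, 162.4] [0.6532 0.3328 0.    ]
cupcake 0.84 [279.3, 163.1] [0.467  0.3473 0.    ]
giftbox 0.63 [396.1, 377.8] [ 0.6283 -0.3489  0.    ]
giftbox 0.24 [358.8, 218.0] [0.6453 0.0469 0.    ]
{'intrinsics': array([[329.6013,   0.    , 314.0282],
       [  0.    , 329.6013, 198.1439],
       [  0.    ,   0.    ,   1.    ]]), 'mount': array([[-0.0002,  0.9635,  0.2677,  0.0726],
       [ 1.    ,  0.    ,  0.0008,  0.0005],
       [ 0.0008,  0.2677, -0.9635,  0.0201],
       [ 0.    ,  0.    ,  0.    ,  1.    ]])}
{'t': 0.6, 'q': array([ 1.6361,  0.3586,  0.0118, -0.    , -1.2241, -0.2881]), 'qd': array([-0.0017,  0.0012,  0.0001, -0.0003,  0.0007,  0.0005]), 'joint_efforts': array([  0.0007, -58.1989,  29.318 ,   6.9996,   0.0124,  -0.    ]), 'eef_pos': array([0.1491, 0.6583, 0.4047]), 'ee_rot': array([ 3.1416,  0.    , -0.2228]), 'force': array([-0.867 ,  0.4041,  0.7244]), 'moment': array([-0.0389, -0.0411,  0.0096]), 'width': 0.08735177683490053} 0.1593
```

View pics/t0.png

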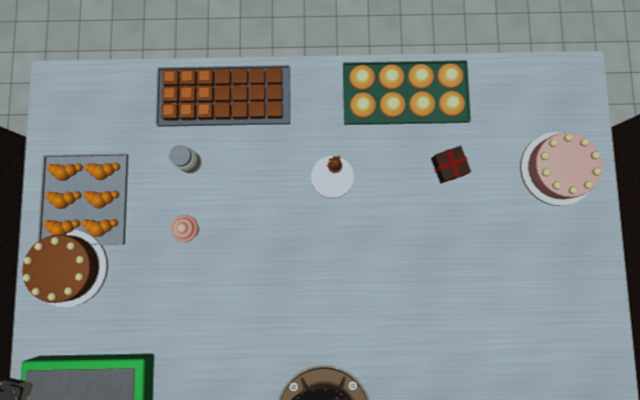

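View pics/s0.png

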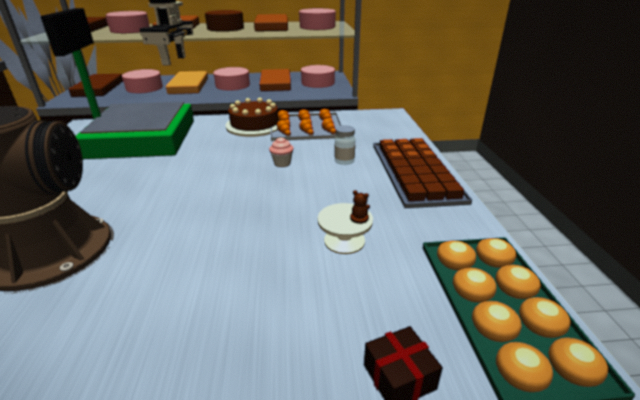

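The top view shows the bear at (333,164) on the far (+x) side of the stand at (334,176). The side view agrees, with the bear about 30 mm off centre and bystanders far away. I'll go above the stand with the jaws along x for a closer look.

Emit:
move_arm(
  deltas=[
    [18.6,-28,-1.4,0,0,-3.1],
    [18.6,-28,-1.4,0,0,-3.1],
    [18.6,-28,-1.4,0,0,-3.1],
    [18.6,-28,-1.4,0,0,-3.1],
    [18.6,-28,-1.4,0,0,-3.1],
  ],
)

```text
t: 1.02
eef_pos: [0.2427, 0.5169, 0.3977]
ee_rot: [-3.141, 0.0, -0.496]
force: [0.2, 0.1, -0.2]
width: 0.0874
```

Emit:
move_arm(
  deltas=[
    [18.6,-28,-1.4,0,0,-3.1],
    [18.6,-28,-1.4,0,0,-3.1],
    [18.6,-28,-1.4,0,0,-3.1],
    [18.6,-28,-1.4,0,0,-3.1],
    [18.6,-28,-1.4,0,0,-3.1],
  ],
)

```text
t: 1.43
eef_pos: [0.3357, 0.3767, 0.391]
ee_rot: [-3.141, 0.0, -0.766]
force: [1.4, -0.2, 0.1]
width: 0.0876
```

Emit:
move_arm(
  deltas=[
    [18.6,-28,-1.4,0,0,-3.1],
    [18.6,-28,-1.4,0,0,-3.1],
    [18.6,-28,-1.4,0,0,-3.1],
    [18.6,-28,-1.4,0,0,-3.1],
    [18.6,-28,-1.4,0,0,-3.1],
  ],
)

```text
t: 1.85
eef_pos: [0.4287, 0.2367, 0.384]
ee_rot: [-3.141, 0.0, -1.037]
force: [1.1, -0.3, 0.3]
width: 0.088
```

Emit:
move_arm(
  deltas=[
    [18.6,-28,-1.4,0,0,-3.1],
    [18.6,-28,-1.4,0,0,-3.1],
    [18.6,-28,-1.4,0,0,-3.1],
    [18.6,-28,-1.4,0,0,-3.1],
    [18.6,-28,-1.4,0,0,-3.1],
  ],
)

```text
t: 2.27
eef_pos: [0.5218, 0.0967, 0.3769]
ee_rot: [-3.141, 0.0, -1.307]
force: [0.1, 1.4, 0.6]
width: 0.0873
```

Emit:
move_arm(
  deltas=[
    [18.6,-28,-1.4,0,0,-3.1],
    [18.6,-28,-1.4,0,0,-3.1],
    [18.6,-28,-1.4,0,0,-3.1],
    [18.6,-28,-1.4,0,0,-3.1],
    [18.6,-28,-1.4,0,0,-3.1],
  ],
)

```text
t: 2.68
eef_pos: [0.6149, -0.0433, 0.3697]
ee_rot: [-3.141, 0.0, -1.578]
force: [-0.1, 0.7, 0.2]
width: 0.0874
```

Emit:
move_arm(
  deltas=[
    [0,0,0,0,0,0],
    [0,0,0,0,0,0],
    [0,0,0,0,0,0],
    [0,0,0,0,0,0],
    [0,0,0,0,0,0],
  ],
)

```text
t: 3.1
eef_pos: [0.6138, -0.0408, 0.37]
ee_rot: [-3.141, 0.0, -1.574]
force: [0.5, -0.1, 1.4]
width: 0.0877
```

```bash
cat >> h.py <<'E'
from scipy.spatial.transform import Rotation as Ro
def wT(s):
    T=np.eye(4);T[:3,:3]=Ro.from_euler("xyz",s["ee_rot"]).as_matrix();T[:3,3]=s["eef_pos"]
    return T@arm.calibration("wrist")["mount"]
def won(s,uv,z):
    K=arm.calibration("wrist")["intrinsics"];T=wT(s)
    d=np.linalg.inv(K)@[uv[0],uv[1],1];d=T[:3,:3]@[d[0],-d[1],-d[2]];return T[:3,3]+d*(z-T[2,3])/d[2]
def wproj(s,p):
    K=arm.calibration("wrist")["intrinsics"];T=wT(s)
    q=T[:3,:3].T@(np.array(p)-T[:3,3]);q=K@[q[0],-q[1],-q[2]];return q[:2]/q[2]
E
python3 - <<'E'
from h import *
np.set_printoptions(precision=4,suppress=True)
s=arm.get_state();print(s["t"],s["q"],s["eef_pos"],s["ee_rot"],s["force"])
grab("wrist","w1")
for th in("bear","stand_top"):
    for r in arm.spot_point(th,"wrist")[:2]: print(th,r["score"],r["xy"],won(s,r["xy"],.06))
im=cv2.imread("pics/w1.png")
ms=arm.masks_of("stand_top","wrist")
for m in ms[:2]:
    c=max(cv2.findContours(m["pixels"].astype(np.uint8),0,2)[0],key=cv2.contourArea)[:,0]
    P=np.array([won(s,p,.06)[:2] for p in c]); h=cv2.convexHull(P.astype(np.float32)); print("stand",m["score"],m["pixels"].sum(),cv2.minEnclosingCircle(h),P.min(0),P.max(0))
for m in arm.masks_of("bear","wrist")[:2]:
    ys,xs=np.nonzero(m["pixels"]);print("bear",m["score"],len(xs),xs.min(),xs.max(),ys.min(),ys.max())
E
```

```text
3.1 [ 0.2506  0.285  -0.1758 -0.0001 -1.1095 -0.2537] [ 0.6138 -0.0408  0.37  ] [-3.1411  0.0002 -1.5739] [ 0.4623 -0.087   1.3556]
stand_top 0.91 [329.4, 195.8] [ 0.6005 -0.0348  0.06  ]
stand 0.58 8997 ((0.6006101369857788, -0.03323296085000038), 0.05546465143561363) [ 0.5458 -0.0878] [0.6549 0.0209]
bear 0.71 1919 274 320 171 224
```

View pics/w1.png

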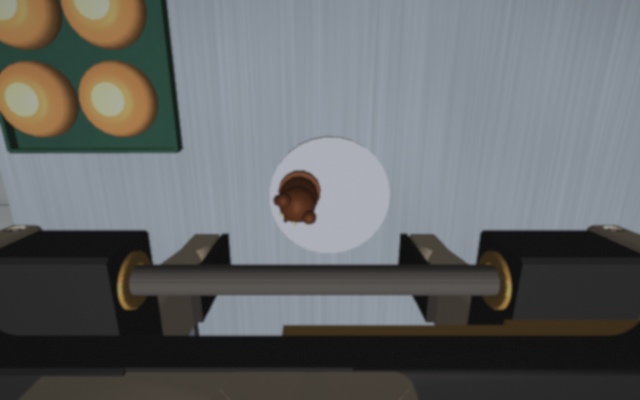

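```bash
cat > ov.py <<'E'
from h import *
def overlay(src,out,s,bear,stand,box):
    im=cv2.imread(src);x0,x1,y0,y1=box;k=5
    c=cv2.resize(im[y0:y1,x0:x1],None,fx=k,fy=k,interpolation=cv2.INTER_CUBIC)
    for (p,r,z,col) in((bear,.019,.068,(0,255,0)),(bear,.019,.060,(255,255,0)),(stand,.055,.06,(0,0,255))):
        t=np.linspace(0,2*np.pi,90)
        q=np.array([wproj(s,[p[0]+r*np.cos(a),p[1]+r*np.sin(a),z]) for a in t])
        cv2.polylines(c,[np.int32((q-[x0,y0]+.5)*k)],True,col,1)
    cv2.imwrite(out,c)
E
python3 - <<'E'
from ov import *
s=arm.get_state()
print(won(s,[300,191.5],.068),won(s,[329.5,195],.06))
overlay("pics/w1.png","pics/o1.png",s,won(s,[300,191.5],.068)[:2],(.6006,-.0333),(260,400,130,250))
E
```

```text
[ 0.62706891 -0.04138335  0.068     ] [ 0.60062532 -0.03593764  0.06      ]
```

View pics/o1.png

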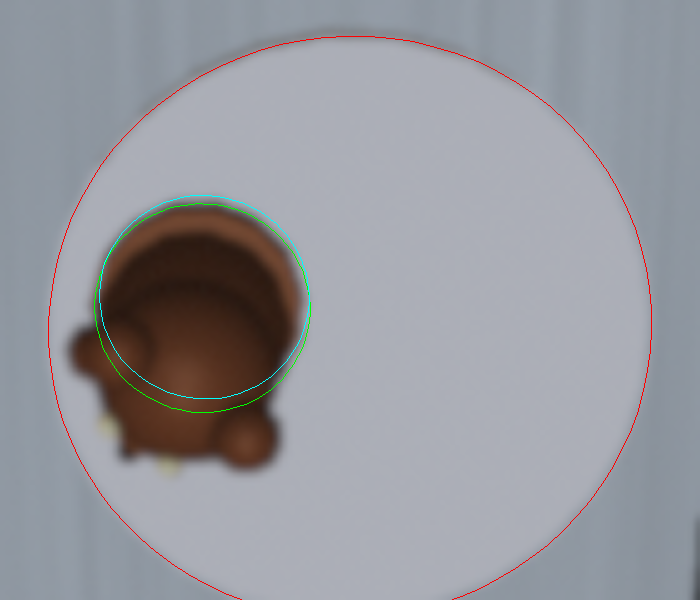

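The overlay fits. The bear's foot is near (0.6277,-0.0418) and the stand centre at (0.6006,-0.0333). That makes a 28 mm push along (-0.954, 0.30), within the stated 14–29 mm. I'll turn the jaws onto that line, straddle the bear without touching it, and push with the flat inner face of the trailing finger.

Emit:
move_arm(
  deltas=[
    [0.3,0.6,-8,0,0,-3.44],
    [0.3,0.6,-8,0,0,-3.44],
    [0.3,0.6,-8,0,0,-3.44],
    [0.3,0.5,-8,0,0,-3.44],
    [0.4,0.5,-8,0,0,-3.44],
  ],
)

```text
t: 3.77
eef_pos: [0.6157, -0.0386, 0.3294]
ee_rot: [-3.141, 0.0, -1.878]
force: [0.3, 0.2, 0.0]
width: 0.0875
```

Emit:
move_arm(
  deltas=[
    [0,0,-15,0,0,0],
    [0,0,-15,0,0,0],
    [0,0,-15,0,0,0],
    [0,0,-15,0,0,0],
    [0,0,-8,0,0,0],
  ],
)

```text
t: 4.18
eef_pos: [0.6152, -0.0387, 0.26]
ee_rot: [3.14, -0.001, -1.876]
force: [-0.6, 0.4, -0.3]
width: 0.0874
```

Emit:
move_arm(
  deltas=[
    [0,0,0,0,0,0],
    [0,0,0,0,0,0],
    [0,0,0,0,0,0],
    [0,0,0,0,0,0],
    [0,0,0,0,0,0],
  ],
)

```text
t: 4.6
eef_pos: [0.616, -0.0389, 0.2626]
ee_rot: [-3.14, 0.001, -1.876]
force: [-0.1, -1.1, -0.5]
width: 0.0875
```

```bash
python3 - <<'E'
from h import *
s=arm.get_state();print(s["eef_pos"],s["ee_rot"],s["force"])
a=grab("wrist","w2");b=grab("side","s2")
A=cv2.resize(a[150:400,140:500],(720,500))[:300]
x=cv2.resize(b[150:270,270:430],None,fx=4,fy=4,interpolation=cv2.INTER_CUBIC)
cv2.imwrite("pics/s2c.png",x[:,:,::-1])
E
```

```text
[ 0.61600704 -0.03886122  0.26262586] [-3.14024938e+00  7.12954421e-04 -1.87553538e+00] [-0.0532574  -1.06649532 -0.48046119]
```

View pics/s2c.png

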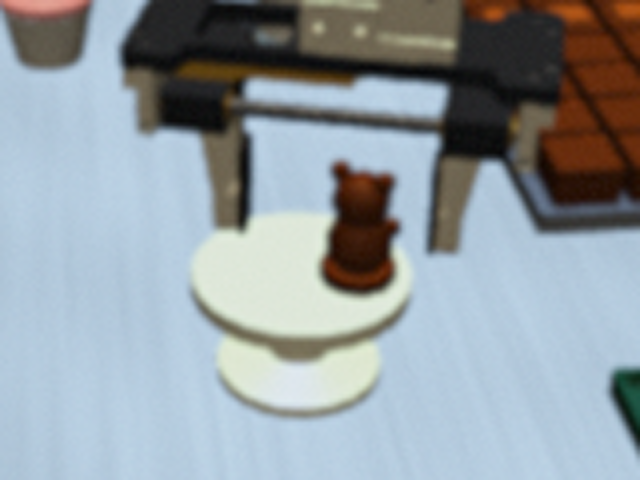

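View pics/w2.png

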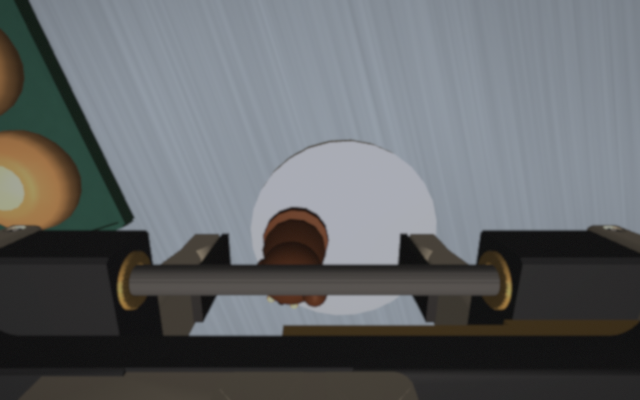

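The fingers straddle the bear with room on each side, and the cross rod stays above its head. I'll lower the last 20 mm so the tips are about 4 mm above the stand top, then push slowly.

Emit:
move_arm(
  deltas=[
    [0,0,-5,0,0,0],
    [0,0,-5,0,0,0],
    [0,0,-5,0,0,0],
    [0,0,-5,0,0,0],
    [0,0,0,0,0,0],
  ],
)

```text
t: 5.12
eef_pos: [0.6153, -0.039, 0.24]
ee_rot: [3.139, -0.001, -1.876]
force: [-0.5, 0.1, 0.2]
width: 0.0875
```

Emit:
move_arm(
  deltas=[
    [-1.9,0.6,0,0,0,0],
    [-1.9,0.6,0,0,0,0],
    [-1.9,0.6,0,0,0,0],
    [-1.5,0.5,0,0,0,0],
    [-1.0,0.3,0,0,0,0],
  ],
)

```text
t: 5.53
eef_pos: [0.6074, -0.0362, 0.242]
ee_rot: [-3.141, 0.0, -1.876]
force: [0.4, 0.4, 0.7]
width: 0.0878
```

Emit:
move_arm(
  deltas=[
    [-1.0,0.3,0,0,0,0],
    [-1.0,0.3,0,0,0,0],
    [-1.0,0.3,0,0,0,0],
    [-1.0,0.3,0,0,0,0],
    [-1.0,0.3,0,0,0,0],
  ],
)

```text
t: 5.95
eef_pos: [0.6025, -0.0348, 0.2417]
ee_rot: [-3.141, 0.0, -1.876]
force: [0.3, 0.7, -0.6]
width: 0.0875
```

Emit:
move_arm(
  deltas=[
    [-1.0,0.3,0,0,0,0],
    [-1.0,0.3,0,0,0,0],
    [-1.0,0.3,0,0,0,0],
    [-1.0,0.3,0,0,0,0],
    [-1.0,0.3,0,0,0,0],
  ],
)

```text
t: 6.37
eef_pos: [0.5975, -0.0333, 0.2417]
ee_rot: [-3.141, 0.0, -1.876]
force: [-0.0, -0.3, 1.1]
width: 0.0875
```

```bash
python3 - <<'E'
from h import *
s=arm.get_state();print(s["eef_pos"],s["ee_rot"],s["force"])
b=grab("side","s3")
x=cv2.resize(b[150:270,270:430],None,fx=4,fy=4,interpolation=cv2.INTER_CUBIC)
cv2.imwrite("pics/s3c.png",x[:,:,::-1])
E
```

```text
[ 0.59749405 -0.03328485  0.24170387] [-3.14148012e+00  4.25357526e-05 -1.87561028e+00] [-0.02046206 -0.30048019  1.12729556]
```

View pics/s3c.png

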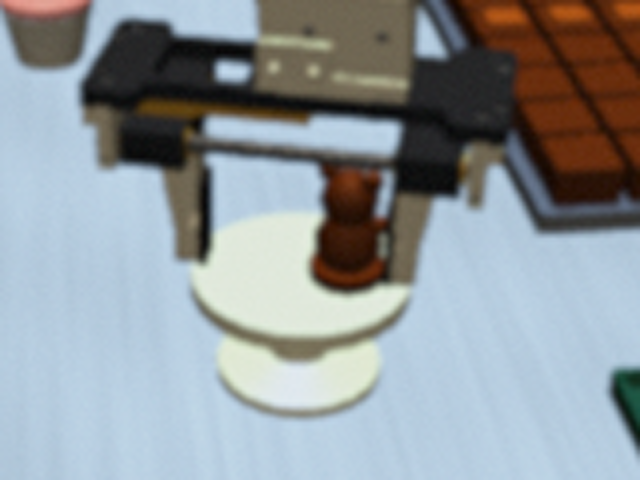

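The bear has slid about 6 mm and is still upright, with no noticeable force. Continuing, I'll stop about 2 mm short.

Emit:
move_arm(
  deltas=[
    [-1.0,0.35,0,0,0,0],
    [-1.0,0.35,0,0,0,0],
    [-1.0,0.35,0,0,0,0],
    [-1.0,0.35,0,0,0,0],
    [-1.0,0.35,0,0,0,0],
  ],
)

```text
t: 6.83
eef_pos: [0.5925, -0.0315, 0.2417]
ee_rot: [-3.142, 0.0, -1.876]
force: [0.7, 0.5, 0.3]
width: 0.0876
```

Emit:
move_arm(
  deltas=[
    [-1.0,0.35,0,0,0,0],
    [-1.0,0.35,0,0,0,0],
    [-1.0,0.35,0,0,0,0],
    [-1.0,0.35,0,0,0,0],
    [-1.0,0.35,0,0,0,0],
  ],
)

```text
t: 7.25
eef_pos: [0.5874, -0.0298, 0.2417]
ee_rot: [3.142, 0.0, -1.876]
force: [0.7, 0.1, 0.6]
width: 0.0877
```

Emit:
move_arm(
  deltas=[
    [-1.0,0.35,0,0,0,0],
    [-1.0,0.35,0,0,0,0],
    [-1.0,0.35,0,0,0,0],
    [-1.0,0.35,0,0,0,0],
    [-1.0,0.35,0,0,0,0],
  ],
)

```text
t: 7.67
eef_pos: [0.5825, -0.0281, 0.2417]
ee_rot: [-3.142, 0.0, -1.876]
force: [0.8, -0.0, -0.8]
width: 0.0878
```

Emit:
move_arm(
  deltas=[
    [-1.0,0.35,0,0,0,0],
    [-1.0,0.35,0,0,0,0],
    [-1.0,0.35,0,0,0,0],
    [-0.5,0.2,0,0,0,0],
    [0,0,0,0,0,0],
  ],
)

```text
t: 8.08
eef_pos: [0.5789, -0.0268, 0.2417]
ee_rot: [3.141, -0.0, -1.876]
force: [0.3, 0.1, 0.5]
width: 0.0874
```

Emit:
move_arm(
  deltas=[
    [2,-0.6,0,0,0,0],
    [4,-1.2,0,0,0,0],
    [6,-1.8,0,0,0,0],
    [3,-1,0,0,0,0],
    [0,0,0,0,0,0],
  ],
)

```text
t: 8.5
eef_pos: [0.595, -0.0316, 0.2415]
ee_rot: [-3.141, -0.0, -1.876]
force: [-0.5, -0.2, 0.3]
width: 0.088
```

Emit:
move_arm(
  deltas=[
    [0,0,10,0,0,0],
    [0,0,25,0,0,0],
    [0,0,35,0,0,0],
    [0,0,35,0,0,0],
    [0,0,23,0,0,0],
  ],
)

```text
t: 8.92
eef_pos: [0.5943, -0.0315, 0.3741]
ee_rot: [-3.138, 0.001, -1.875]
force: [0.4, 0.2, 0.4]
width: 0.0876
```

Emit:
move_arm(
  deltas=[
    [0,0,0,0,0,0],
    [0,0,0,0,0,0],
    [0,0,0,0,0,0],
    [0,0,0,0,0,0],
    [0,0,0,0,0,0],
  ],
)

```text
t: 9.33
eef_pos: [0.5937, -0.0315, 0.3686]
ee_rot: [3.14, -0.001, -1.876]
force: [-0.4, 0.5, 0.0]
width: 0.0877
```

```bash
python3 - <<'E'
from ov import *
s=arm.get_state();print(s["t"],s["eef_pos"],s["ee_rot"],s["force"])
grab("wrist","w4")
P=[]
for m in arm.masks_of("stand_top","wrist")[:1]:
    c=max(cv2.findContours(m["pixels"].astype(np.uint8),0,2)[0],key=cv2.contourArea)[:,0]
    P=np.array([won(s,p,.06)[:2] for p in c],np.float32);print("stand",m["score"],cv2.minEnclosingCircle(P))
print([(r["score"],won(s,r["xy"],.06)) for r in arm.spot_point("bear","wrist")[:1]])
q=wproj(s,[.6006,-.0333,.06]);print(q)
x,y=np.int32(q)
overlay("pics/w4.png","pics/o4.png",s,(.6006,-.0333),(.6006,-.0333),(x-72,x+72,max(y-64,0),y+56))
E
```

```text
9.3333 [ 0.59372728 -0.03145856  0.36863379] [ 3.13978420e+00 -9.52141020e-04 -1.87574287e+00] [-0.41889558  0.51638459  0.00780548]
stand 0.69 ((0.6001883149147034, -0.03297263756394386), 0.05553548038005829)
[(0.74, array([ 0.60491195, -0.03385328,  0.06      ]))]
[306.23083502 190.37420434]
```

View pics/o4.png

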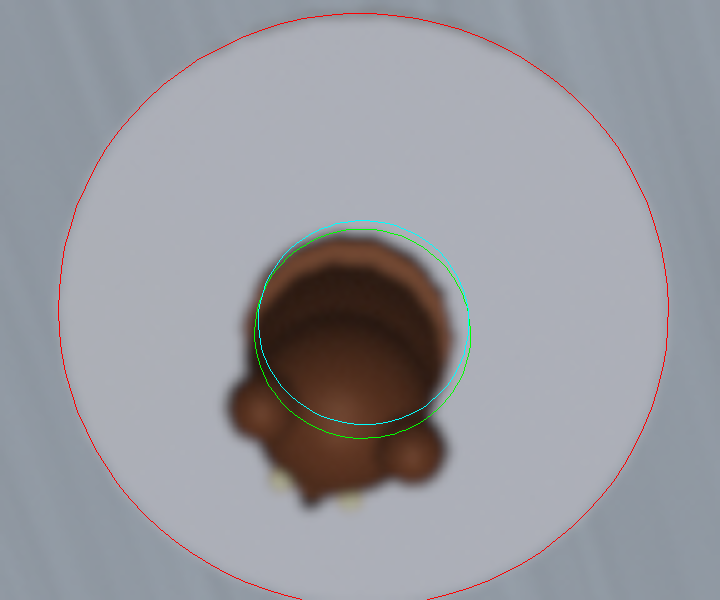

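The stand hasn't moved, and the bear is upright about 2 mm short along the push line (≈1 mm sideways). One more light tap should do it.

Emit:
move_arm(
  deltas=[
    [0,0,-30,0,0,0],
    [0,0,-35,0,0,0],
    [0,0,-35,0,0,0],
    [0,0,-18,0,0,0],
    [0,0,-5,0,0,0],
  ],
)

```text
t: 9.9
eef_pos: [0.5926, -0.0317, 0.2425]
ee_rot: [3.136, -0.003, -1.876]
force: [-0.0, 0.1, 0.4]
width: 0.0876
```

Emit:
move_arm(
  deltas=[
    [0,0,-5,0,0,0],
    [-3,0.9,0,0,0,0],
    [-4,1.2,0,0,0,0],
    [-4,1.2,0,0,0,0],
    [-1,0.4,0,0,0,0],
  ],
)

```text
t: 10.32
eef_pos: [0.5816, -0.0275, 0.243]
ee_rot: [-3.14, 0.001, -1.875]
force: [0.0, -0.5, 0.8]
width: 0.0875
```

Emit:
move_arm(
  deltas=[
    [-1,0.3,0,0,0,0],
    [-1,0.3,0,0,0,0],
    [-1,0.3,0,0,0,0],
    [-1,0.3,0,0,0,0],
    [-1,0.3,0,0,0,0],
  ],
)

```text
t: 10.73
eef_pos: [0.5773, -0.0262, 0.2419]
ee_rot: [-3.141, 0.0, -1.875]
force: [0.4, -0.5, 1.2]
width: 0.0873
```

Emit:
move_arm(
  deltas=[
    [-0.3,0.1,0,0,0,0],
    [0,0,0,0,0,0],
    [2,-0.6,0,0,0,0],
    [6,-1.8,0,0,0,0],
    [9,-2.7,0,0,0,0],
  ],
)

```text
t: 11.15
eef_pos: [0.5939, -0.0313, 0.2416]
ee_rot: [3.141, -0.0, -1.875]
force: [-0.8, -0.3, 0.1]
width: 0.0876
```

Emit:
move_arm(
  deltas=[
    [0,0,0,0,0,0],
    [0,0,15,0,0,0],
    [0,0,35,0,0,0],
    [0,0,40,0,0,0],
    [0,0,38,0,0,0],
  ],
)

```text
t: 11.57
eef_pos: [0.5938, -0.0315, 0.3708]
ee_rot: [3.14, -0.001, -1.876]
force: [1.6, 0.3, 0.2]
width: 0.0875
```

Emit:
move_arm(
  deltas=[
    [0,0,0,0,0,0],
    [0,0,0,0,0,0],
    [0,0,0,0,0,0],
    [0,0,0,0,0,0],
    [0,0,0,0,0,0],
  ],
)

```text
t: 11.98
eef_pos: [0.5935, -0.0313, 0.3681]
ee_rot: [3.139, -0.001, -1.876]
force: [-0.3, -0.5, 0.2]
width: 0.0876
```

```bash
python3 - <<'E'
from ov import *
s=arm.get_state();print(s["t"],s["eef_pos"],s["ee_rot"],s["force"])
grab("wrist","w5")
for m in arm.masks_of("stand_top","wrist")[:1]:
    c=max(cv2.findContours(m["pixels"].astype(np.uint8),0,2)[0],key=cv2.contourArea)[:,0]
    P=np.array([won(s,p,.06)[:2] for p in c],np.float32);print("stand",m["score"],cv2.minEnclosingCircle(P))
q=wproj(s,[.6006,-.0333,.06]);x,y=np.int32(q)
overlay("pics/w5.png","pics/o5.png",s,(.6006,-.0333),(.6006,-.0333),(x-72,x+72,max(y-64,0),y+56))
E
```

```text
11.9833 [ 0.59350718 -0.03129799  0.36814406] [ 3.13918454e+00 -1.32127851e-03 -1.87579117e+00] [-0.34819709 -0.45448876  0.23964963]
stand 0.77 ((0.600523054599762, -0.03342525288462639), 0.055608488619327545)
```

View pics/o5.png

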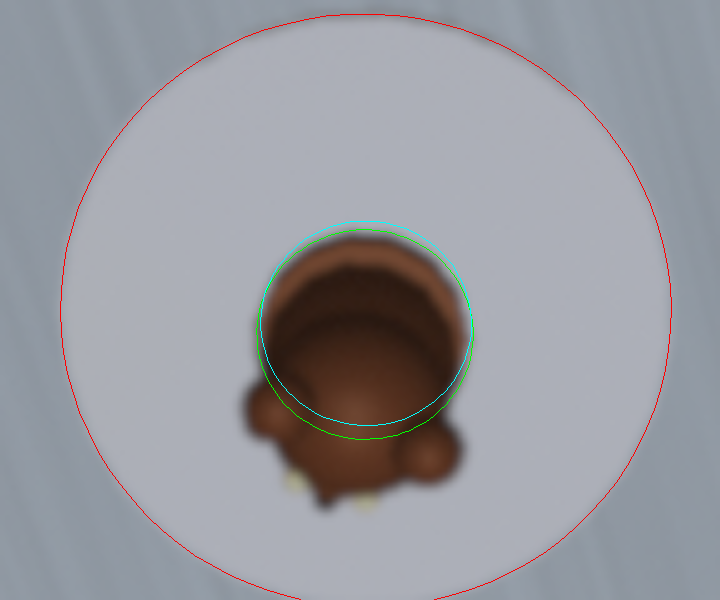

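The foot sits inside the predicted centred circle to about 1 mm. The stand hasn't moved, and the hand is about 70 mm above the bear.

```bash
python3 - <<'E'
from station import arm
print(arm.job_done())
E
```

```text
the job is handed in; nothing more can be done
None
```

The bear now stands upright in the middle of the stand, about 1 mm from centre in my last camera check. I handed the job in at about 12 s on the robot's clock.

- **How it was moved:** I straddled the bear with the open gripper and slid it about 28 mm at the foot with the flat inner face of one finger. It took one slow push and one short tap of about 2 mm, and the bear was never gripped or lifted.
- **Forces:** The readings stayed at about 1.6 N or less, which is sensor noise level.
- **Last wrist-camera check:** The stand centre measured (0.6005, -0.0334) m, against (0.6006, -0.0332) m before I touched the bear, so the stand did not move. The hand ended about 70 mm above the bear's head.
- **Other goods:** The jar, cupcake and gift box were never approached, and I did not re-measure them at the end.
- **Disagreement:** After the first push the position network put the bear about 4 mm off centre, while my circle overlay showed about 2 mm. I went by the overlay for the last tap and did not run the network again afterwards.

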